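# Change over the dryer blowers at the isolators

### The arm

A 6-joint arm with a two-finger parallel gripper is mounted at the origin on the work surface. World frame = base frame: x ahead of the robot, y to its left, z up, the work surface at z = 0. Lengths are in m, angles in rad, forces in N, time in s.
With the tool pointing down it reaches from about 0.4 to 0.825 m from the base axis. Payload 7 kg.
Tool frame: the origin (TCP) lies midway between the tips of the shut fingers; the grasp point (between the pads) lies 19 mm behind it; z points along the fingers, y is the line along which they close (so a half turn about z gives the same grasp; the last joint's range is limited). The gripper opens to 88 mm and grips with 3 to 60 N. Pads are 19 mm wide; open, the fingers measure 130 mm over their backs; the gripper's body (78 mm by 193 mm) begins 47 mm behind the grasp point.
Start: joints at [-0.917, 0.359, 0.012, 0, -1.224, -0.288], TCP at [0.241, -0.63, 0.227] pointing down, gripper open.
Joint ranges: [-3.07, 3.07], [-1.43, 2.12], [-1.02, 1.25], [-3.03, 1.67], [-3.05, -0], [-3.03, 3.03]. Speed limits (rad/s): [2.39, 2.39, 3.01, 3.14, 3.14, 3.14].

### API

Orientations are given as a unit quaternion [w, x, y, z].
In Python, from rig import manip gives the robot as it stands. The module is installed in compiled form; this text tells all that it offers.
- The arm moves only by the tool step_arm, never from a script. Its argument "rows" is a list of rows, each a list of 3 entries, a list of its own where there are three numbers: the shift along the tool's x, y, z as a fraction of full scale, then the turn about the tool's z as a fraction of full scale, then the closure, from -1 (fully open) to 1 (shut). In form: [[[x, y, z], twist, jaw], ...]. A call has 1 to 12 rows; each row shifts and turns the commanded pose from where the row before left it, along the tool's axes as they then stand; what a row does not reach is not made up. Full scale, the value 1, is 0.03 m for a shift and 10 degrees for a turn. A row lasts 1/8 s, in which the tool goes at most 62.5 mm and 10.7 degrees, less where a joint would pass 70% of its speed; a pose out of reach is approached as far as the arm can. A call with a number of a shift or a turn outside -1 to 1 is refused whole. A call with a gripper value outside its range is refused whole. The fingers move at their own pace and stop on an object; "grip_force" is the grip in N (left out, the last holds). Time passes only in rows, so rows that do not move let the fingers close. It gives the time, the measured TCP pose, the force, the opening and the grip force at its end, in the units of the state.
- manip.observe(): the state, without advancing time (a new reading comes with each control period).
- manip.camera(name): name is "side" or "top"; returns (picture, depth): 400x640x3 uint8, red, green, blue; 400x640 float32, m along the optical axis (not along the pixel's ray), 0 where there is no reading.
- manip.get_calibration(name): a dict with "K" (3x3 intrinsics, pixels), "world_from_camera" (4x4, takes a point from camera to world coordinates). Camera axes: x right, y down, z forward; pixel columns grow to the right and rows downward; lengths in m; the calibration is good to about 2 mm. A picture is of the moment at which its call begins. get_calibration takes no time and is no camera call.
- manip.hand_in(): hands the job in; it is judged then, once.
The state is a dict: "time": time; "qpos": joint angles; "dq": joint speeds; "joint_torque": joint torques, N m; "tool_pos": TCP position; "orientation": TCP orientation; "wrist_force": force on the tool from outside, world axes, zero at the start; "wrist_torque": the same for the moment, N m; "finger_gap": finger opening in m; "finger_force": force on a finger pad.
Only numpy, scipy, OpenCV 4.12 (cv2) and the standard library are available. Lean on these libraries where they do the work, as an engineer would, in place of code of your own. Each camera call takes 0.05 s, during which the arm holds its last target. There are 200 camera calls.

### The job

Change over the two blower isolators: turn the red lever of the running one (the one with no plate on its hook) all the way to off. Then lift the blue lockout plate off the hook of the standby isolator, hang it properly on the hook of the one you have just switched off and let go, and last turn the standby isolator's lever all the way to on. Leave everything else on the bench where it stands.

Things in the scene. Friction and masses are not known exactly. Their poses are not given: they have to be found in the camera images.
- standby: fixed grey bench isolator, box 120 (x) x 130 (y) x 100 mm high, yellow top; the one that starts off, with the lockout plate on its hook. Origin: centre of its underside, on the table, under the lever's pivot (axis vertical). Off: red lever points 80 degrees anticlockwise (from above) of the box's +x. On: lever points along +x, over the hook on the box's +x side
- running: fixed grey bench isolator, box 120 (x) x 130 (y) x 100 mm high, yellow top; the one that starts on, with an empty hook. Origin: centre of its underside, on the table, under the lever's pivot (axis vertical). Off: red lever points 80 degrees anticlockwise (from above) of the box's +x. On: lever points along +x, over the hook on the box's +x side
- standby_lever (a joint): lever angle of the standby isolator (rad): 0 = off, grows clockwise seen from above to 1.4 = on (both ends are stops; an over-centre spring of about 0.15 N m snaps it to the nearer end)
- running_lever (a joint): lever angle of the running isolator (rad): 0 = off, grows clockwise seen from above to 1.4 = on (both ends are stops; an over-centre spring of about 0.15 N m snaps it to the nearer end)
- standby_grip (a point): grip point in the red lever of the standby isolator: 65 mm from the pivot axis, 134 mm above the table; the x axis points outward along the lever, z up. The lever bar is 20 mm wide, reaches from 20 mm behind the pivot to 95 mm in front, and spans 115 to 145 mm above the table, clear of the box top (100 mm)
- running_grip (a point): grip point in the red lever of the running isolator: 65 mm from the pivot axis, 134 mm above the table; the x axis points outward along the lever, z up. The lever bar is 20 mm wide, reaches from 20 mm behind the pivot to 95 mm in front, and spans 115 to 145 mm above the table, clear of the box top (100 mm)
- standby_hook (a point): hook of the standby isolator: middle of the bar's upper face, 78 mm from the box's origin along its +x and 95 mm above the table. x axis = outward, along the bar. A flat steel bar 16 mm wide, 6 mm thick, sticking 42 mm straight out of the box side, with an upturned lip at its outer end (18 to 24 mm outward of this point) that rises 12 mm above the bar
- running_hook (a point): hook of the running isolator: middle of the bar's upper face, 78 mm from the box's origin along its +x and 95 mm above the table. x axis = outward, along the bar. A flat steel bar 16 mm wide, 6 mm thick, sticking 42 mm straight out of the box side, with an upturned lip at its outer end (18 to 24 mm outward of this point) that rises 12 mm above the bar
- plate: blue 0.2 kg lockout plate, white stripes, 10 mm thick (x), hanging upright (z up). Origin: middle of its slot's upper edge, which rests on the hook bar. Slot 36 mm wide (y), 34 mm high; below it a panel 90 mm wide, down to 79 mm below the origin; above it a 60 mm wide, 12 mm high cross-piece, then a 36 mm wide tab up to 65 mm above the origin. The tab stands in the way of the lever
- plate_tab (a point): grip point in the plate's tab, 43 mm above the plate's origin; same axes as the plate
- mould_a: open yellow mould, 70 x 70 x 50 mm high; bystander; origin: centre of its underside
- mould_b: open yellow mould, 70 x 70 x 50 mm high; bystander; origin: centre of its underside
- mould_c: open yellow mould, 70 x 70 x 50 mm high; bystander; origin: centre of its underside
- bottle: white bottle with green label and orange cap, 60 mm diameter, 150 mm high; bystander; origin: centre of its underside
- tin: metal can with red label, 64 mm diameter, 110 mm high; bystander; origin: centre of its underside
- brush: flat dusting brush lying along its x, 180 mm long; bystander; origin: middle of its length, at the table
- jar: amber glass jar with white lid, 64 mm diameter, 90 mm high; bystander; origin: centre of its underside
Things that resemble listed ones, but are neither listed nor needed, are in the scene too. Of the things that look like the plate, the middle-sized one is meant.

How it is judged:
On the way, in this order (a step that is already met when the one before it is completed fails the run):
1. the running isolator's lever is turned to off (within 0.1 rad) (value of joint running_lever below 0.1 rad), for 0.2 s.
2. the plate is off the standby isolator's hook (more than 60 mm from its hanging place) (distance between plate and standby_hook above 0.06 m), for 0.1 s.
3. the plate hangs on the running isolator's hook, let go (x of plate in the frame of running_hook between -0.018 and 0.018 m and y of plate in the frame of running_hook between -0.018 and 0.018 m and z of plate in the frame of running_hook between -0.006 and 0.006 m and angle between plate's own z axis and vertical below 0.2 rad and contact force between plate and running above 0.5 N and contact force between the fingers and plate below 0.1 N and value of joint running_lever below 0.1 rad), for 0.2 s.
4. the standby isolator's lever is turned to on (within 0.1 rad) (value of joint standby_lever above 1.3 rad), for 0.2 s.
At the end, for the whole second after the job is handed in: The formerly running isolator's lever is within 0.1 rad of off, the standby one's within 0.1 rad of on; the plate hangs at rest on the hook of the isolator that was switched off: slot edge on the bar (within 6 mm in height, 18 mm sideways and along the bar), upright within 0.2 rad (value of joint running_lever below 0.1 rad and value of joint standby_lever above 1.3 rad and x of plate in the frame of running_hook between -0.018 and 0.018 m and y of plate in the frame of running_hook between -0.018 and 0.018 m and z of plate in the frame of running_hook between -0.006 and 0.006 m and angle between plate's own z axis and vertical below 0.2 rad and contact force between plate and running above 0.5 N and linear speed of plate below 0.03 m/s); the robot touches nothing.
It fails at once if a bystander is pushed more than 30 mm or tipped over (distance of any of mould_a, mould_b, mould_c, bottle, tin, brush, jar from where it was at the start of the episode above 0.03 m or angle between any of mould_a, mould_b, mould_c, bottle, tin, jar's own z axis and vertical above 0.5 rad).
It also fails if it takes over 72 s, if anything falls off the work surface, if the arm or the gripper's body presses on something with over 40 N, if the wrist force passes 120 N, or if a joint passes its speed limit or range.

## Working session

There is one attempt and no reset: what is moved stays moved. The work goes in short steps, Python scripts to look and compute and a tool call to move; the robot and the scene stay as the last step left them, time stands still between calls to the robot, and variables do not carry over. Pictures are saved under pics/ and viewed, at most 10 in all, crops included, and the job is handed in when it is done.

Besides the shell and the picture viewer there is one more tool, called after "Call:" as a command line: name --argument value ..., lists and objects as JSON in quotes. step_arm: Moves the arm, as the interface text tells. Its arguments: {"type":"object","properties":{"rows":{"type":"array","items":{"type":"array"}},"grip_force":{"type":"number"}},"required":["rows"]}

```bash
mkdir -p pics
cat > h.py <<'E'
import numpy as np, cv2
from rig import manip
def snap(n):
    im,d=manip.camera(n); c=manip.get_calibration(n); return im,d,np.array(c["K"]),np.array(c["world_from_camera"])
def cloud(d,K,T):
    v,u=np.mgrid[:d.shape[0],:d.shape[1]]
    P=np.stack([(u-K[0,2])/K[0,0]*d,(v-K[1,2])/K[1,1]*d,d],-1)
    return P@T[:3,:3].T+T[:3,3]
E
python3 - <<'E'
from h import *
for n in("top","side"):
    im,d,K,T=snap(n); cv2.imwrite(f"pics/{n}0.png",im[...,::-1]); np.savez(f"{n}0.npz",im=im,d=d,K=K,T=T)
    print(n,T.round(3).tolist(),K.round(1).tolist())
s=manip.observe(); print(s)
E
```

```text
top [[0.012, -0.998, 0.061, 0.475], [-1.0, -0.013, -0.019, 0.026], [0.019, -0.061, -0.998, 1.345], [0.0, 0.0, 0.0, 1.0]] [[365.1, 0.0, 325.6], [0.0, 365.1, 203.2], [0.0, 0.0, 1.0]]
side [[-0.781, -0.388, 0.49, -0.01], [-0.625, 0.469, -0.625, 0.718], [0.013, -0.794, -0.608, 0.822], [0.0, 0.0, 0.0, 1.0]] [[417.6, 0.0, 331.7], [0.0, 417.6, 199.9], [0.0, 0.0, 1.0]]
{'time': 0.1, 'qpos': array([-9.16891741e-01,  3.59335458e-01,  1.11570904e-02, -2.95269092e-04,
       -1.22409736e+00, -2.88120147e-01]), 'dq': array([-1.00559370e-03, -1.87011044e-03,  1.19275983e-03,  1.57922039e-03,
        4.86303769e-05, -3.13686140e-04]), 'joint_torque': array([-3.33753916e-03, -5.84161198e+01,  2.93749988e+01,  7.01554656e+00,
        1.01499268e-02, -8.34064986e-05]), 'tool_pos': array([ 0.24126503, -0.62994709,  0.22570858]), 'orientation': array([-2.11968908e-04, -1.81824831e-01,  9.83330649e-01,  7.22143555e-04]), 'wrist_force': array([-0.59681988, -0.0710976 ,  0.43141338]), 'wrist_torque': array([0.02192249, 0.0208596 , 0.0044616 ]), 'finger_force': 0.0, 'finger_gap': 0.08766361121958774}
```

View pics/top0.png

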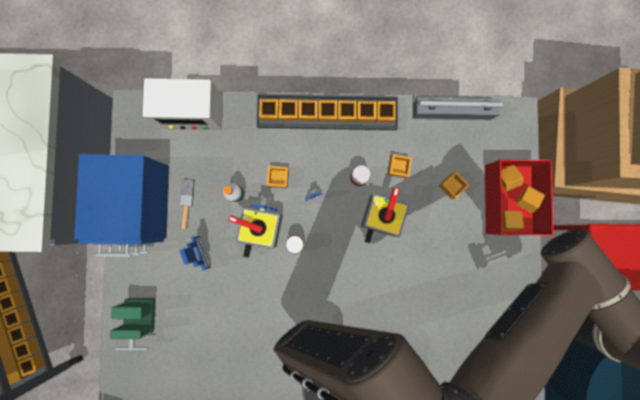

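View pics/side0.png

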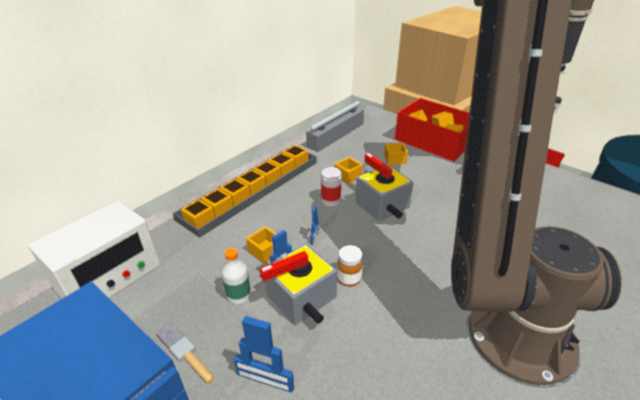

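The top view shows the standby isolator at (258,228), lever to the left and plate on its hook at (263,207). The running isolator is at (387,213), with its lever over an empty hook. The small plate at (314,190) and the large one at (195,252) are decoys.

```bash
python3 - <<'E'
from h import *
for n in("top","side"):
    z=np.load(n+"0.npz"); im,d,K,T=[z[k] for k in("im","d","K","T")]
    P=cloud(d,K,T); hsv=cv2.cvtColor(im,cv2.COLOR_RGB2HSV); H,S,V=[hsv[...,i].astype(int) for i in range(3)]
    ok=(d>0)&(P[...,0]>.3)&(P[...,0]<.75)&(abs(P[...,1])<.5)&(P[...,2]<.25)
    for nm,m in dict(red=((H<6)|(H>174))&(S>150),yel=(H>24)&(H<34)&(S>150)&(P[...,2]>.08),blue=(H>100)&(H<120)&(S>130)).items():
        m=(m&ok).astype(np.uint8); k,l,st,c=cv2.connectedComponentsWithStats(m)
        for i in range(1,k):
            if st[i,4]<25: continue
            q=P[l==i]; r=cv2.minAreaRect((q[:,:2]*1000).astype(np.float32))
            print(n,nm,c[i].round(),st[i,4],"mean",q.mean(0).round(3),"zpct",np.percentile(q[:,2],[5,50,95]).round(3),"rect",np.round(r[0]),np.round(r[1]),round(r[2]))
E
python3 - <<'E'
import cv2
im=cv2.imread("pics/top0.png")[150:270,170:470]
cv2.imwrite("pics/c1.png",cv2.resize(im,None,fx=2.6,fy=2.6,interpolation=3))
E
```

```text
top red [390. 208.] 183 mean [ 0.537 -0.21   0.141] zpct [0.121 0.143 0.147] rect [ 546. -218.] [ 28. 111.] 73
top red [251. 225.] 167 mean [0.473 0.249 0.14 ] zpct [0.115 0.143 0.148] rect [473. 257.] [91. 26.] 70
top yel [386. 216.] 569 mean [ 0.509 -0.205  0.101] zpct [0.097 0.101 0.105] rect [ 514. -204.] [109. 100.] 73
top yel [259. 228.] 632 mean [0.462 0.228 0.101] zpct [0.097 0.101 0.105] rect [466. 233.] [110.  99.] 80
top blue [312. 195.] 26 mean [0.578 0.049 0.09 ] zpct [0.064 0.104 0.11 ] rect [578.  50.] [ 6. 47.] 24
top blue [260. 206.] 36 mean [0.537 0.218 0.143] zpct [0.105 0.158 0.163] rect [537. 223.] [59.  7.] 84
top blue [192. 254.] 301 mean [0.375 0.44  0.132] zpct [0.059 0.131 0.2  ] rect [375. 442.] [114.  12.] 21
side red [379. 166.] 285 mean [ 0.539 -0.208  0.137] zpct [0.12  0.138 0.148] rect [ 547. -214.] [ 21. 114.] 74
side red [331. 193.] 215 mean [ 0.636 -0.099  0.049] zpct [0.027 0.05  0.07 ] rect [ 637. -100.] [54. 25.] 36
side red [284. 266.] 579 mean [0.472 0.27  0.136] zpct [0.12  0.139 0.147] rect [482. 265.] [114.  34.] 70
side yel [385. 181.] 429 mean [ 0.503 -0.194  0.103] zpct [0.101 0.103 0.106] rect [ 513. -207.] [115. 105.] 73
side yel [305. 273.] 841 mean [0.444 0.232 0.103] zpct [0.1   0.103 0.105] rect [465. 231.] [114. 106.] 79
side blue [314. 222.] 128 mean [0.575 0.051 0.064] zpct [0.023 0.063 0.108] rect [583.  38.] [15. 85.] 34
side blue [280. 245.] 333 mean [0.533 0.223 0.127] zpct [0.097 0.126 0.161] rect [534. 222.] [58. 11.] 79
side blue [261. 349.] 1725 mean [0.368 0.444 0.121] zpct [0.033 0.125 0.199] rect [372. 442.] [122.  15.] 20
```

View pics/c1.png

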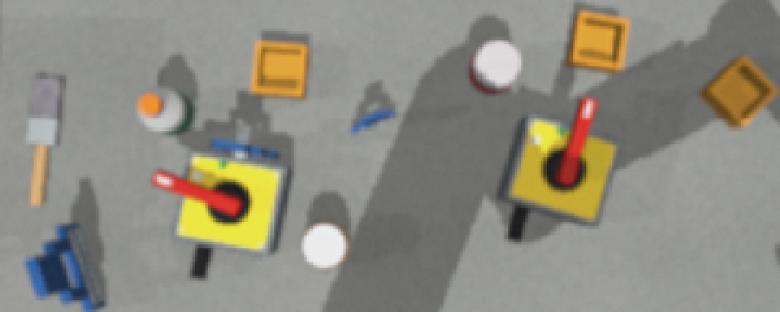

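Run:
```python
from h import *
for n in("top","side"):
    z=np.load(n+"0.npz"); im,d,K,T=[z[k] for k in("im","d","K","T")]
    P=cloud(d,K,T); hsv=cv2.cvtColor(im,cv2.COLOR_RGB2HSV); H,S,V=[hsv[...,i].astype(int) for i in range(3)]
    ok=(d>0)&(P[...,0]>.3)&(P[...,0]<.75)&(abs(P[...,1])<.5)&(P[...,2]<.25)
    m=((H>12)&(H<24)&(S>150)&ok&(P[...,2]<.075)&(P[...,2]>.04)).astype(np.uint8); k,l,st,c=cv2.connectedComponentsWithStats(m)
    for i in range(1,k):
        if st[i,4]>20:
            q=P[l==i]; r=cv2.minAreaRect((q[:,:2]*1000).astype(np.float32)); print(n,"mould",c[i].round(),np.round(r[0]),np.round(r[1]),round(r[2]),np.percentile(q[:,2],[50,95]).round(3))
    # in box frames
    for nm,o,a in(("run",(.5135,-.206),-17),("stb",(.4655,.2315),-10.5)):
        a=np.radians(a);R=np.array([[np.cos(a),-np.sin(a)],[np.sin(a),np.cos(a)]])
        L=(P[...,:2]-o)@R; Z=P[...,2]
        t=ok&(abs(Z-.101)<.006)&(abs(L)<.085).all(-1)&(H>24)&(H<34)
        print(n,nm,"top x,y ext",np.percentile(L[t],[1,99],axis=0).round(3).tolist())
        b=ok&(abs(L[...,0]-.08)<.04)&(abs(L[...,1])<.06)&(H>100)&(H<120)&(S>110)
        if b.sum()>5:
            q=L[b]; print(" plate",b.sum(),np.percentile(q,[3,50,97],axis=0).round(3).tolist(),"z",np.percentile(Z[b],[2,98]).round(3),"slope",np.polyfit(q[:,1],q[:,0],1).round(3))
            tt=b&(Z>.125); print(" tab y",np.percentile(L[tt],[3,50,97],axis=0).round(3).tolist())
        f=ok&(L[...,0]>.064)&(L[...,0]<.2)&(abs(L[...,1])<.05)&(Z>.03)&(Z<.09)
        print(" front obst min x",np.percentile(L[f],[1,50],axis=0).round(3).tolist() if f.sum() else None)
    w=ok&(Z>.135)&(P[...,0]>.5)&(P[...,1]>.25)&(P[...,1]<.4)&(H<25)
    if w.any(): print(n,"cap",P[w].mean(0).round(3))
```

```text
top mould [400. 166.] [ 695. -264.] [69. 72.] 80 [0.049 0.054]
top mould [278. 176.] [648. 176.] [68. 69.] 87 [0.049 0.054]
top mould [453. 184.] [ 629. -462.] [66. 70.] 45 [0.048 0.053]
top run top x,y ext [[-0.055, -0.06], [0.055, 0.06]]
 front obst min x [[0.151, -0.041], [0.163, -0.004]]
top stb top x,y ext [[-0.055, -0.058], [0.054, 0.06]]
 plate 57 [[0.067, -0.035], [0.072, -0.002], [0.076, 0.034]] z [0.058 0.163] slope [-0.039  0.072]
 tab y [[0.067, -0.013], [0.072, 0.005], [0.076, 0.021]]
 front obst min x [[0.065, -0.048], [0.157, -0.005]]
top cap [0.581 0.326 0.148]
side mould [396. 150.] [ 626. -466.] [71. 75.] 44 [0.048 0.054]
side mould [348. 165.] [ 692. -266.] [71. 70.] 81 [0.049 0.053]
side mould [260. 240.] [648. 176.] [71. 71.] 86 [0.049 0.053]
side mould [349. 268.] [397. 122.] [58. 28.] 41 [0.062 0.069]
side run top x,y ext [[-0.056, -0.063], [0.052, 0.059]]
 front obst min x [[0.151, -0.045], [0.162, -0.002]]
side stb top x,y ext [[-0.055, -0.061], [0.053, 0.057]]
 plate 347 [[0.065, -0.023], [0.068, 0.004], [0.073, 0.029]] z [0.094 0.162] slope [-0.027  0.068]
 tab y [[0.066, -0.013], [0.068, 0.004], [0.073, 0.02]]
 front obst min x [[0.07, -0.049], [0.16, 0.005]]
side cap [0.58  0.327 0.148]
```

Call:
step_arm --rows '[[[0, 0, 0], -0.9, 1], [[0, 0, 0], -0.9, 1], [[0, 0, 0], -0.9, 1], [[0, 0, 0], -0.9, 1], [[0, 0, 0], -0.9, 1], [[0, 0, 0], -0.7, 1], [[0, 0, 0], 0, 1]]' --grip_force 20

```text
time: 0.98
tool_pos: [0.2413, -0.6301, 0.226]
orientation: [0.0, -0.594, 0.804, 0.0]
wrist_force: [-0.4, -0.0, 0.5]
finger_gap: 0.0231
finger_force: 0.0
```

```bash
cat > go.py <<'E'
# usage: go.py R|S lx ly z : deltas in tool axes (units of 30 mm) to a point given in the box frame
import sys; from h import *
from scipy.spatial.transform import Rotation as Ro
s=manip.observe(); q=s["orientation"]; R=Ro.from_quat(np.r_[q[1:],q[0]]).as_matrix(); p=s["tool_pos"]
B=dict(R=(.5130,-.2055,-17),S=(.4655,.2313,-10.5))
for i in range(1,len(sys.argv),4):
    b=B[sys.argv[i]]; l=np.array(list(map(float,sys.argv[i+1:i+4])))/1000
    a=np.radians(b[2]); c,n=np.cos(a),np.sin(a)
    t=np.array([b[0]+c*l[0]-n*l[1],b[1]+n*l[0]+c*l[1],l[2]])
    yw=np.degrees(np.arctan2(R[1,1],R[0,1]))
    bp=np.array([[c,n],[-n,c]])@(p[:2]-b[:2])
    print("local",(bp*1000).round(1),"z",round(p[2]*1000,1),"target",t.round(3),"tool d/30mm",(R.T@(t-p)/.03).round(2),"y-ang err",round((yw-b[2]+90)%180-90,1),"F",s["wrist_force"].round(1),"gap",round(s["finger_gap"],4),"q6",s["qpos"][5].round(2),"t",round(s["time"],2))
E
python3 go.py R 65 -34 226
```

```text
local [-135.7 -485.5] z 226.0 target [ 0.565 -0.257  0.226] tool d/30mm [-1.506e+01 -6.660e+00  1.000e-02] y-ang err -0.1 F [-0.4 -0.   0.5] gap 0.0231 q6 0.62 t 0.97
```

Call:
step_arm --rows '[[[-0.94, -0.42, 0], 0, 1], [[-0.94, -0.42, 0], 0, 1], [[-0.94, -0.42, 0], 0, 1], [[-0.94, -0.42, 0], 0, 1], [[-0.94, -0.42, 0], 0, 1], [[-0.94, -0.42, 0], 0, 1], [[-0.94, -0.42, 0], 0, 1], [[-0.94, -0.42, 0], 0, 1], [[-0.94, -0.42, 0], 0, 1], [[-0.94, -0.42, 0], 0, 1], [[-0.94, -0.42, 0], 0, 1], [[-0.94, -0.42, 0], 0, 1]]'

```text
time: 2.48
tool_pos: [0.4857, -0.3502, 0.2265]
orientation: [-0.0, -0.593, 0.805, 0.0]
wrist_force: [-0.6, -0.1, -0.2]
finger_gap: 0.0004
finger_force: 0.0
```

Call:
step_arm --rows '[[[-0.94, -0.42, 0], 0, 1], [[-0.94, -0.42, 0], 0, 1], [[-0.94, -0.42, 0], 0, 1], [[-0.94, -0.36, 0], 0, 1], [[0, 0, 0], 0, 1]]'

```text
time: 3.1
tool_pos: [0.5656, -0.256, 0.2261]
orientation: [-0.0, -0.594, 0.804, 0.0]
wrist_force: [0.3, 0.8, -0.1]
finger_gap: 0.0002
finger_force: 0.0
```

```bash
python3 go.py R 65 -34 122
```

```text
local [ 65.1 -32.9] z 226.1 target [ 0.565 -0.257  0.122] tool d/30mm [0.04 0.   3.47] y-ang err -0.1 F [ 0.3  0.8 -0.1] gap 0.0002 q6 -0.19 t 3.1
```

Call:
step_arm --rows '[[[0, 0, 0.87], 0, 1], [[0, 0, 0.87], 0, 1], [[0, 0, 0.87], 0, 1], [[0, 0, 0.87], 0, 1], [[0, 0, 0], 0, 1], [[-0.2, 0, 0], 0, 1], [[-0.2, 0, 0], 0, 1]]'

```text
time: 3.98
tool_pos: [0.569, -0.2459, 0.1236]
orientation: [0.001, -0.594, 0.804, -0.001]
wrist_force: [-0.3, 0.9, -0.3]
finger_gap: 0.0004
finger_force: 0.0
```

Call:
step_arm --rows '[[[-0.39, -0.08, 0], -1, 1], [[-0.39, -0.08, 0], -1, 1], [[-0.39, -0.08, 0], -1, 1], [[-0.39, -0.08, 0], -1, 1], [[-0.39, -0.08, 0], -1, 1], [[-0.39, -0.08, 0], -1, 1], [[-0.39, -0.08, 0], -1, 1], [[-0.25, -0.05, 0], -0.65, 1], [[0, 0, 0], 0, 1], [[0, 0, 0], 0, 1]]'

```text
time: 5.22
tool_pos: [0.5618, -0.1617, 0.1228]
orientation: [-0.0, 0.964, -0.264, 0.001]
wrist_force: [0.6, 0.2, 0.7]
finger_gap: 0.0006
finger_force: 0.0
```

```bash
python3 go.py R 65 -34 226 S 71 2 226
```

```text
local [33.8 56.2] z 122.8 target [ 0.565 -0.257  0.226] tool d/30mm [ 1.72  2.67 -3.44] y-ang err 76.3 F [0.6 0.2 0.7] gap 0.0006 q6 0.98 t 5.22
local [ 166.3 -368.8] z 122.8 target [0.536 0.22  0.226] tool d/30mm [ -7.24 -10.51  -3.44] y-ang err 69.8 F [0.6 0.2 0.7] gap 0.0006 q6 0.98 t 5.22
```

Call:
step_arm --rows '[[[0.5, 0, -0.2], 0, 1], [[0, 0, -0.9], 0, 1], [[0, 0, -0.9], 0, 1], [[0, 0, -0.9], 1, 0.1], [[0, 0, -0.9], 1, 0.1], [[0, 0, -0.9], 1, 0.1], [[0, 0, 0], 1, 0.1], [[0, 0, 0], 1, 0.1], [[0, 0, 0], 1, 0.1], [[0, 0, 0], 1, 0.1], [[0, 0, 0], 0, 0.1]]'

```text
time: 6.6
tool_pos: [0.5743, -0.1696, 0.2632]
orientation: [0.0, -0.639, 0.769, -0.0]
wrist_force: [-0.4, 0.2, -0.4]
finger_gap: 0.0394
finger_force: 0.0
```

```bash
cat > lev.py <<'E'
from h import *
for n in("side","top"):
    im,d,K,T=snap(n);P=cloud(d,K,T);hsv=cv2.cvtColor(im,cv2.COLOR_RGB2HSV).astype(int)
    m=((hsv[...,0]<6)|(hsv[...,0]>174))&(hsv[...,1]>150)&(P[...,2]>.11)&(P[...,2]<.16)&(d>0)
    for nm,o in(("R",(.513,-.2055)),("S",(.4655,.2313))):
        k=m&(np.hypot(P[...,0]-o[0],P[...,1]-o[1])<.12)
        if k.sum()>20:
            q=P[k]; f=q[q[:,2]>.14]; r=np.hypot(*(f[:,:2]-o).T); e=f[r>.05].mean(0)[:2]-o if (r>.05).any() else [0,0]
            print(n,nm,k.sum(),"lever world ang",np.degrees(np.arctan2(e[1],e[0])).round(1))
    cv2.imwrite(f"pics/{n}_{manip.observe()['time']:.2f}.png",im[...,::-1])
E
python3 lev.py; python3 go.py S 71 2 226
```

```text
side R 328 lever world ang 68.1
side S 579 lever world ang 73.9
top R 65 lever world ang 66.2
top S 167 lever world ang 70.2
local [ 180.  -374.3] z 263.2 target [0.536 0.22  0.226] tool d/30mm [-12.55   3.61   1.24] y-ang err 0.1 F [ 0.4 -1.   0.5] gap 0.0393 q6 -0.22 t 6.7
```

Call:
step_arm --rows '[[[-0.9, 0.26, 0], 0, 0.1], [[-0.9, 0.26, 0], 0, 0.1], [[-0.9, 0.26, 0], 0, 0.1], [[-0.9, 0.26, 0], 0, 0.1], [[-0.9, 0.26, 0], 0, 0.1], [[-0.9, 0.26, 0], 0, 0.1], [[-0.9, 0.26, 0], 0, 0.1], [[-0.9, 0.26, 0], 0, 0.1], [[-0.9, 0.26, 0], 0, 0.1], [[-0.9, 0.26, 0], 0, 0.1], [[-0.9, 0.26, 0], 0, 0.1], [[-0.9, 0.26, 0], 0, 0.1]]'

```text
time: 8.2
tool_pos: [0.5414, 0.1672, 0.2633]
orientation: [0.0, -0.64, 0.768, -0.0]
wrist_force: [-0.4, -0.1, -0.1]
finger_gap: 0.0397
finger_force: 0.0
```

Call:
step_arm --rows '[[[-0.9, 0.26, 0], 0, 0.1], [[-0.85, 0.25, 0], 0, 0.1], [[0, 0, 0.5], 0, 0.1], [[0, 0, 0.5], 0, 0.1], [[0, 0, 0], 0, 0.1]]'

```text
time: 8.82
tool_pos: [0.5352, 0.2195, 0.2313]
orientation: [-0.002, -0.639, 0.769, 0.0]
wrist_force: [0.1, -0.7, 1.1]
finger_gap: 0.0395
finger_force: 0.0
```

```bash
python3 go.py S 71 2 119; python3 lev.py; ls pics
```

```text
local [70.7  1.1] z 231.3 target [0.536 0.22  0.119] tool d/30mm [-0.04 -0.02  3.74] y-ang err -0.1 F [ 0.1 -0.7  1.1] gap 0.0395 q6 -0.91 t 8.82
side R 327 lever world ang 68.7
side S 588 lever world ang 73.7
top R 166 lever world ang 65.5
top S 91 lever world ang 73.9
c1.png
side0.png
side_6.65.png
side_8.88.png
top0.png
top_6.70.png
top_8.93.png
```

Call:
step_arm --rows '[[[0, 0, 0.8], 0, 0.1], [[0, 0, 0.8], 0, 0.1], [[0, 0, 0.8], 0, 0.1], [[0, 0, 0.8], 0, 0.1], [[0, 0, 0.5], 0, 0.1], [[0, 0, 0], 0, 0.1]]'

```text
time: 9.68
tool_pos: [0.5358, 0.2202, 0.1216]
orientation: [-0.001, -0.639, 0.769, -0.0]
wrist_force: [-0.1, -0.2, 0.2]
finger_gap: 0.0393
finger_force: 0.0
```

Call:
step_arm --rows '[[[0, 0, 0], 0, 1], [[0, 0, 0], 0, 1], [[0, 0, 0], 0, 1], [[0, 0, 0], 0, 1], [[0, 0, 0], 0, 1]]' --grip_force 30

```text
time: 10.3
tool_pos: [0.5362, 0.2209, 0.1227]
orientation: [0.0, -0.639, 0.769, -0.0]
wrist_force: [-0.3, -0.5, 4.5]
finger_gap: 0.01
finger_force: 30.0
```

```bash
python3 go.py S 71 2 119; python3 -c "
import sys;sys.argv=['x'];exec(open('lev.py').read())
im,d,K,T=snap('side');cv2.imwrite('pics/g.png',cv2.resize(im[200:330,200:380,::-1],None,fx=4,fy=4,interpolation=3))"
```

```text
local [71.4  2.7] z 122.7 target [0.536 0.22  0.119] tool d/30mm [0.02 0.01 0.12] y-ang err -0.0 F [-0.3 -0.5  4.5] gap 0.01 q6 -0.91 t 10.3
side R 325 lever world ang 68.8
side S 580 lever world ang 74.2
top R 168 lever world ang 65.4
top S 49 lever world ang 74.3
```

View pics/g.png

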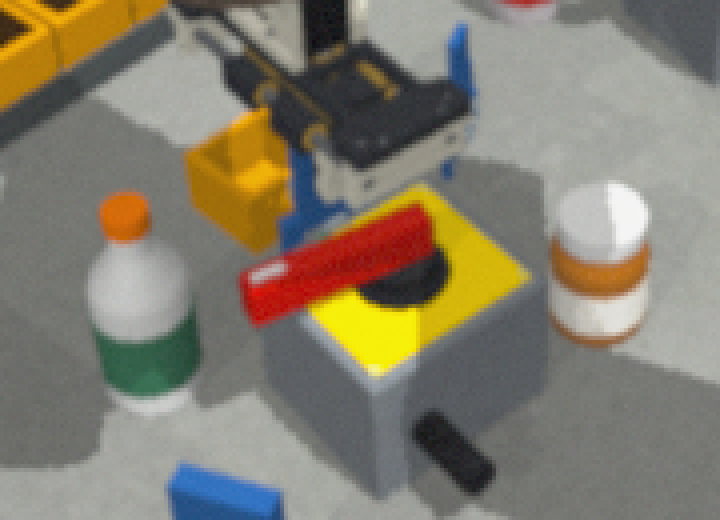

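The picture shows the tab held between the fingers, with the bottle and the mould clear. Next: lift 20 mm, draw the plate out, then raise it.

Call:
step_arm --rows '[[[0, 0, -0.3], 0, 1], [[0, 0, -0.37], 0, 1], [[0, 0, 0], 0, 1]]'

```text
time: 10.82
tool_pos: [0.5365, 0.2211, 0.1434]
orientation: [0.001, -0.639, 0.769, -0.0]
wrist_force: [0.5, 0.2, -2.0]
finger_gap: 0.0099
finger_force: 30.0
```

```bash
python3 go.py S 116 2 143
```

```text
local [71.6  2.9] z 143.4 target [0.58  0.212 0.143] tool d/30mm [ 0.03 -1.48  0.01] y-ang err -0.0 F [ 0.5  0.2 -2. ] gap 0.0099 q6 -0.91 t 10.82
```

Wrist load is now −2 N, which matches the plate's weight, so it is free of the bar.

Call:
step_arm --rows '[[[0, -0.3, 0], 0, 1], [[0, -0.4, 0], 0, 1], [[0, -0.4, 0], 0, 1], [[0, -0.38, 0], 0, 1], [[0, 0, 0], 0, 1], [[0, 0, -0.5], 0, 1], [[0, 0, -0.9], 0, 1], [[0, 0, -0.9], 0, 1], [[0, 0, -0.9], 0, 1], [[0, 0, -0.9], 0, 1], [[0, 0, -0.5], 0, 1], [[0, 0, 0], 0, 1]]'

```text
time: 12.32
tool_pos: [0.5798, 0.213, 0.2818]
orientation: [0.001, -0.639, 0.769, -0.0]
wrist_force: [-0.2, 0.0, -2.8]
finger_gap: 0.01
finger_force: 30.0
```

```bash
python3 go.py R 119 0 282
```

```text
local [-58.5 419.7] z 281.8 target [ 0.627 -0.24   0.282] tool d/30mm [14.57 -4.3  -0.03] y-ang err 6.5 F [-0.2  0.  -2.8] gap 0.01 q6 -0.85 t 12.32
```

Call:
step_arm --rows '[[[0.5, -0.15, 0], 0, 1], [[0.9, -0.27, 0], 0, 1], [[0.9, -0.27, 0], 0, 1], [[0.9, -0.27, 0], 0, 1], [[0.9, -0.27, 0], 0, 1], [[0.9, -0.27, 0], 0, 1], [[0.9, -0.27, 0], 0, 1], [[0.9, -0.27, 0], 0, 1], [[0.9, -0.27, 0], 0, 1], [[0.9, -0.27, 0], 0, 1], [[0.9, -0.27, 0], 0, 1], [[0.9, -0.27, 0], 0, 1]]'

```text
time: 13.82
tool_pos: [0.6137, -0.1128, 0.2788]
orientation: [-0.001, -0.639, 0.769, 0.001]
wrist_force: [0.7, 0.1, -2.3]
finger_gap: 0.0098
finger_force: 30.0
```

Call:
step_arm --rows '[[[0.9, -0.27, 0], 0, 1], [[0.9, -0.27, 0], 0, 1], [[0.9, -0.27, 0], 0, 1], [[0.9, -0.27, 0], 0, 1], [[0.5, -0.1, 0], 0, 1], [[0, 0, 0], 0.33, 1], [[0, 0, 0], 0.32, 1], [[0, 0, 0], 0, 1]]'

```text
time: 14.82
tool_pos: [0.6263, -0.2387, 0.2795]
orientation: [-0.0, -0.595, 0.804, 0.001]
wrist_force: [-0.7, -0.3, -1.6]
finger_gap: 0.01
finger_force: 30.0
```

```bash
python3 go.py R 117 0 143
python3 - <<'E'
from h import *
# plate pose in running frame while held + hook (grey, below/ahead of box) from both views
for n in("top","side"):
    im,d,K,T=snap(n);P=cloud(d,K,T);hsv=cv2.cvtColor(im,cv2.COLOR_RGB2HSV).astype(int)
    a=np.radians(-17);R=np.array([[np.cos(a),-np.sin(a)],[np.sin(a),np.cos(a)]]);L=(P[...,:2]-(.513,-.2055))@R;Z=P[...,2]
    b=(d>0)&(abs(L[...,0]-.117)<.03)&(abs(L[...,1])<.07)&(Z>.12)&(hsv[...,0]>100)&(hsv[...,0]<120)&(hsv[...,1]>110)
    if b.sum()>5:
        q=L[b];print(n,b.sum(),np.percentile(q,[3,50,97],axis=0).round(3).tolist(),"z",np.percentile(Z[b],[1,99]).round(3),"slope",np.polyfit(q[:,1],q[:,0],1).round(3))
        lo=b&(Z<.215);q=L[lo]
        if lo.sum()>9:print(" panel",np.percentile(q,[1,99],axis=0).round(3).tolist())
    h=(d>0)&(L[...,0]>.064)&(L[...,0]<.108)&(abs(L[...,1])<.03)&(Z>.08)&(Z<.112)
    if h.sum()>5: print(n,"hook",h.sum(),np.percentile(L[h],[3,50,97],axis=0).round(3).tolist(),np.percentile(Z[h],[5,50,95]).round(3))
    cv2.imwrite(f"pics/held_{n}.png",cv2.resize(im[100:260,280:480,::-1],None,fx=3.5,fy=3.5,interpolation=3))
E
```

```text
local [118.1   1.4] z 279.5 target [ 0.625 -0.24   0.143] tool d/30mm [0.05 0.03 4.55] y-ang err -0.0 F [-0.7 -0.3 -1.6] gap 0.01 q6 -0.22 t 14.82
top 24 [[0.098, 0.025], [0.114, 0.033], [0.119, 0.047]] z [0.212 0.354] slope [-0.125  0.118]
top hook 51 [[0.066, -0.005], [0.086, 0.003], [0.1, 0.01]] [0.091 0.094 0.107]
side 298 [[0.111, -0.03], [0.115, 0.015], [0.12, 0.045]] z [0.187 0.319] slope [-0.009  0.115]
 panel [[0.11, -0.038], [0.117, 0.046]]
side hook 47 [[0.077, -0.008], [0.094, 0.002], [0.102, 0.008]] [0.093 0.098 0.109]
```

View pics/held_side.png

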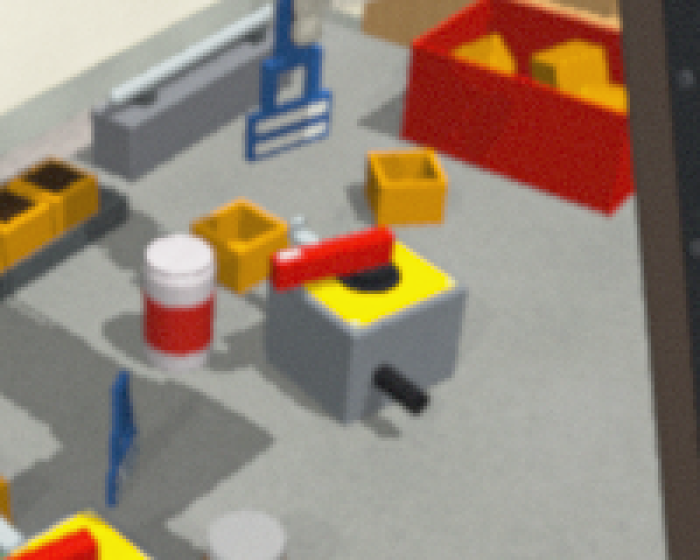

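The side view shows the plate held upright above and outside the running hook, which is at crop (300,232), with the lever off. Plate and hook agree in y to about 2 mm. Lower it outside the lip.

Call:
step_arm --rows '[[[0.04, 0, 0.5], 0, 1], [[0, 0, 0.9], 0, 1], [[0, 0, 0.9], 0, 1], [[0, 0, 0.9], 0, 1], [[0, 0, 0.9], 0, 1], [[0, 0, 0.4], 0, 1], [[0, 0, 0], 0, 1], [[0, 0, 0], 0, 1]]'

```text
time: 15.92
tool_pos: [0.6272, -0.24, 0.1464]
orientation: [0.0, -0.595, 0.804, -0.001]
wrist_force: [0.6, -0.4, -0.4]
finger_gap: 0.0096
finger_force: 30.0
```

```bash
python3 go.py R 78 1 143
```

```text
local [119.3   0.4] z 146.4 target [ 0.588 -0.227  0.143] tool d/30mm [-0.02  1.38  0.11] y-ang err -0.0 F [ 0.6 -0.4 -0.4] gap 0.0096 q6 -0.22 t 15.93
```

Call:
step_arm --rows '[[[-0.04, 0.2, 0.12], 0, 1], [[0, 0.3, 0], 0, 1], [[0, 0.3, 0], 0, 1], [[0, 0.3, 0], 0, 1], [[0, 0.28, 0], 0, 1], [[0, 0, 0], 0, 1], [[0, 0, 0], 0, 1]]'

```text
time: 16.8
tool_pos: [0.5875, -0.2266, 0.1418]
orientation: [0.0, -0.595, 0.804, -0.0]
wrist_force: [-0.7, 0.1, -2.1]
finger_gap: 0.0096
finger_force: 30.0
```

```bash
python3 go.py R 78 1 123
```

```text
local [77.4  1.6] z 141.8 target [ 0.588 -0.227  0.123] tool d/30mm [ 0.02 -0.02  0.63] y-ang err -0.0 F [-0.7  0.1 -2.1] gap 0.0096 q6 -0.24 t 16.8
```

The plate went in without contact. Lower it 20 mm onto the bar.

Call:
step_arm --rows '[[[0, 0, 0.25], 0, 1], [[0, 0, 0.25], 0, 1], [[0, 0, 0.12], 0, 1], [[0, 0, 0], 0, 1], [[0, 0, 0], 0, 1]]'

```text
time: 17.42
tool_pos: [0.5873, -0.2265, 0.1228]
orientation: [-0.0, -0.595, 0.804, 0.0]
wrist_force: [0.6, -0.3, -2.2]
finger_gap: 0.0101
finger_force: 30.0
```

```bash
python3 go.py R 78 1 123
```

```text
local [77.2  1.6] z 122.8 target [ 0.588 -0.227  0.123] tool d/30mm [ 0.02 -0.03 -0.01] y-ang err -0.0 F [ 0.6 -0.3 -2.2] gap 0.0101 q6 -0.24 t 17.43
```

Call:
step_arm --rows '[[[0, 0, 0.04], 0, 1], [[0, 0, 0.04], 0, 1], [[0, 0, 0], 0, 1]]'

```text
time: 17.8
tool_pos: [0.5874, -0.2266, 0.1226]
orientation: [0.0, -0.595, 0.804, -0.001]
wrist_force: [-5.7, 4.1, 13.1]
finger_gap: 0.01
finger_force: 30.0
```

Call:
step_arm --rows '[[[0, 0, -0.05], 0, 1], [[0, 0, 0], 0, 0.6], [[0, 0, 0], 0, 0.1], [[0, 0, 0], 0, 0.1], [[0, 0, 0], 0, 0.1], [[0, 0, 0], 0, 0.1], [[0, 0, 0], 0, 0.1]]'

```text
time: 18.68
tool_pos: [0.5873, -0.2265, 0.1221]
orientation: [-0.0, -0.595, 0.804, 0.0]
wrist_force: [0.5, 0.6, -0.1]
finger_gap: 0.0392
finger_force: 0.0
```

```bash
python3 go.py R 78 1 250
python3 - <<'E'
from h import *
im,d,K,T=snap("side");cv2.imwrite("pics/hung.png",cv2.resize(im[120:230,320:450,::-1],None,fx=5,fy=5,interpolation=3))
E
```

```text
local [77.2  1.6] z 122.1 target [ 0.588 -0.227  0.25 ] tool d/30mm [ 0.02 -0.03 -4.26] y-ang err -0.0 F [ 0.5  0.6 -0.1] gap 0.0392 q6 -0.24 t 18.68
```

View pics/hung.png

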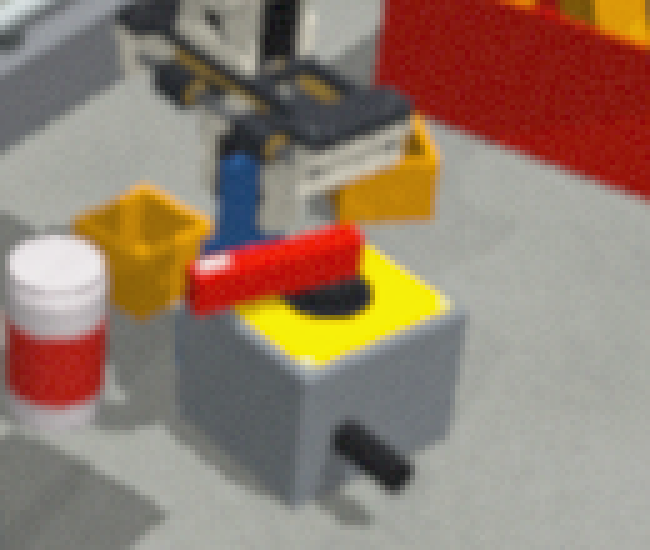

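The plate stands on the hook with the open fingers on either side of the tab (crop 240,200), lever still off. Withdraw upwards.

Call:
step_arm --rows '[[[0, 0, -0.4], 0, 0.1], [[0, 0, -0.8], 0, 0.1], [[0, 0, -0.9], 0, 0.1], [[0, 0, -0.9], 0, 0.1], [[0, 0, -0.9], 0, 1], [[0, 0, -0.5], 0, 1], [[0, 0, 0], 0, 1]]'

```text
time: 19.6
tool_pos: [0.5878, -0.2266, 0.2555]
orientation: [0.001, -0.595, 0.804, -0.001]
wrist_force: [0.4, 0.0, -0.9]
finger_gap: 0.015
finger_force: 0.0
```

```bash
cat > chk.py <<'E'
from h import *
for n in("top","side"):
    im,d,K,T=snap(n);P=cloud(d,K,T);hsv=cv2.cvtColor(im,cv2.COLOR_RGB2HSV).astype(int)
    a=np.radians(-17);R=np.array([[np.cos(a),-np.sin(a)],[np.sin(a),np.cos(a)]]);L=(P[...,:2]-(.513,-.2055))@R;Z=P[...,2]
    b=(d>0)&(abs(L[...,0]-.08)<.03)&(abs(L[...,1])<.06)&(hsv[...,0]>100)&(hsv[...,0]<120)&(hsv[...,1]>110)
    q=L[b];print(n,b.sum(),np.percentile(q,[3,50,97],axis=0).round(3).tolist(),"z",np.percentile(Z[b],[2,98]).round(3))
E
python3 chk.py; python3 go.py S -15 92 243 S 92 -15 243
```

```text
top 44 [[0.072, 0.012], [0.075, 0.022], [0.08, 0.035]] z [0.056 0.162]
side 174 [[0.07, -0.019], [0.073, 0.004], [0.078, 0.023]] z [0.103 0.162]
local [ 202.7 -427.8] z 253.3 target [0.468 0.324 0.243] tool d/30mm [-16.39   9.19   0.36] y-ang err -6.6 F [-0.3  0.1  0.5] gap 0.0071 q6 -0.24 t 19.7
local [ 202.7 -427.8] z 253.3 target [0.553 0.2   0.243] tool d/30mm [-13.25   5.24   0.35] y-ang err -6.6 F [-0.3  0.1  0.5] gap 0.0071 q6 -0.24 t 19.7
```

Call:
step_arm --rows '[[[-0.9, 0.4, 0], 0, 1], [[-0.9, 0.4, 0], 0, 1], [[-0.9, 0.4, 0], 0, 1], [[-0.9, 0.4, 0], 0, 1], [[-0.9, 0.4, 0], 0, 1], [[-0.9, 0.4, 0], 0, 1], [[-0.9, 0.4, 0], 0, 1], [[-0.9, 0.4, 0], 0, 1], [[-0.9, 0.4, 0], 0, 1], [[-0.9, 0.4, 0], 0, 1]]'

```text
time: 20.95
tool_pos: [0.5509, 0.0676, 0.2528]
orientation: [-0.001, -0.594, 0.804, 0.0]
wrist_force: [0.1, 0.2, 0.5]
finger_gap: 0.0002
finger_force: 0.0
```

Call:
step_arm --rows '[[[0, 0, 0], -1, 1], [[0, 0, 0], -1, 1], [[0, 0, 0], -1, 1], [[0, 0, 0], -1, 1], [[0, 0, 0], -1, 1], [[0, 0, 0], -1, 1], [[0, 0, 0], -1, 1], [[0, 0, 0], -1, 1], [[0, 0, 0], -0.65, 1], [[0, 0, 0], 0, 1]]'

```text
time: 22.2
tool_pos: [0.5511, 0.0666, 0.2529]
orientation: [0.001, 0.984, -0.179, -0.001]
wrist_force: [-0.2, -0.4, 0.5]
finger_gap: 0.0002
finger_force: 0.0
```

```bash
python3 go.py S -22 70 253; python3 chk.py
```

```text
local [ 114.2 -146.3] z 252.9 target [0.457 0.304 0.253] tool d/30mm [-5.73 -6.3  -0.  ] y-ang err 79.9 F [-0.2 -0.4  0.5] gap 0.0002 q6 0.74 t 22.2
top 97 [[0.072, -0.025], [0.075, 0.013], [0.081, 0.043]] z [0.057 0.162]
side 179 [[0.07, -0.019], [0.073, 0.004], [0.078, 0.023]] z [0.102 0.162]
```

Call:
step_arm --rows '[[[-0.82, -0.9, 0], 0, 1], [[-0.82, -0.9, 0], 0, 1], [[-0.82, -0.9, 0], 0, 1], [[-0.82, -0.9, 0], 0, 1], [[-0.82, -0.9, 0], 0, 1], [[-0.82, -0.9, 0], 0, 1], [[-0.82, -0.9, 0], 0, 1], [[0, 0, 0], 0, 1]]'

```text
time: 23.3
tool_pos: [0.4559, 0.306, 0.2537]
orientation: [0.0, 0.984, -0.178, -0.0]
wrist_force: [-0.1, -0.1, 0.3]
finger_gap: 0.0002
finger_force: 0.0
```

```bash
python3 go.py S -22 70 122
```

```text
local [-23.1  71.7] z 253.7 target [0.457 0.304 0.122] tool d/30mm [0.05 0.05 4.39] y-ang err 80.0 F [-0.1 -0.1  0.3] gap 0.0002 q6 0.27 t 23.3
```

Call:
step_arm --rows '[[[0, 0, 0.9], 0, 1], [[0, 0, 0.9], 0, 1], [[0, 0, 0.9], 0, 1], [[0, 0, 0.9], 0, 1], [[0, 0, 0.75], 0, 1], [[0, 0, 0], 0, 1], [[0.25, 0.05, 0], 0, 1], [[0.2, 0, 0], 0, 1]]'

```text
time: 24.3
tool_pos: [0.4697, 0.2985, 0.1248]
orientation: [-0.001, 0.984, -0.179, 0.0]
wrist_force: [-4.3, 4.2, 1.8]
finger_gap: 0.0005
finger_force: 2.3
```

Call:
step_arm --rows '[[[0.39, -0.08, 0], 1, 1], [[0.39, -0.08, 0], 1, 1], [[0.39, -0.08, 0], 1, 1], [[0.39, -0.08, 0], 1, 1], [[0.39, -0.08, 0], 1, 1], [[0.39, -0.08, 0], 1, 1], [[0.39, -0.08, 0], 1, 1], [[0.25, -0.05, 0], 0.65, 1], [[0, 0, 0], 0, 1], [[0, 0, 0], 0, 1]]'

```text
time: 25.55
tool_pos: [0.5323, 0.2431, 0.1246]
orientation: [0.002, -0.662, 0.749, 0.001]
wrist_force: [-2.7, 7.6, -2.4]
finger_gap: 0.0003
finger_force: 3.6
```

Call:
step_arm --rows '[[[-0.5, 0, -0.2], 0, 1], [[0, 0, -0.9], 0, 1], [[0, 0, -0.9], 0, 1], [[0, 0, -0.9], 0, 1], [[0, 0, -0.9], 0, 1], [[0, 0, -0.9], 0, 1], [[0, 0, 0], 0, 1], [[0, 0, 0], 0, 1]]'

```text
time: 26.55
tool_pos: [0.5333, 0.2561, 0.2649]
orientation: [0.0, -0.662, 0.749, 0.0]
wrist_force: [0.2, 0.4, 0.3]
finger_gap: 0.0005
finger_force: 0.0
```

```bash
python3 lev.py; python3 chk.py
python3 - <<'E'
from h import *
im=snap("side")[0];cv2.imwrite("pics/end.png",im[...,::-1]);s=manip.observe();print(s["tool_pos"],s["time"])
E
```

```text
side R 330 lever world ang 67.5
side S 427 lever world ang -6.6
top R 168 lever world ang 65.0
top S 168 lever world ang -11.3
top 98 [[0.072, -0.024], [0.074, 0.014], [0.081, 0.044]] z [0.057 0.164]
side 180 [[0.07, -0.021], [0.073, 0.004], [0.078, 0.022]] z [0.103 0.163]
[0.53310974 0.255881   0.26403641] 26.8
```

View pics/end.png

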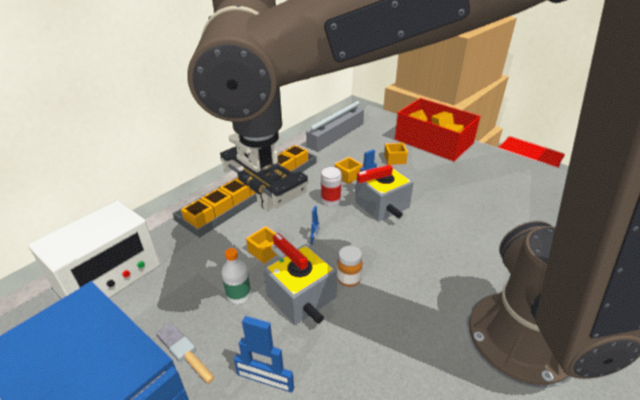

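The standby lever at (290,248) is on. The plate hangs on the running isolator at (369,158) with that lever off, the bystanders are untouched and the gripper is clear.

```bash
python3 -c "
from rig import manip; print(manip.hand_in())"
```

```text
the job is handed in; nothing more can be done
None
```

The changeover is done and handed in at about 27 s: the formerly running isolator is off with the blue plate hanging on its hook, and the standby isolator is on; the hand-in call gave no verdict.

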